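# Pack oak sample tiles into the case and snap its lid shut

### The arm

A 6-joint arm with a two-finger parallel gripper is mounted at the origin on the work surface. World frame = base frame: x ahead of the robot, y to its left, z up, the work surface at z = 0. Lengths are in mm, angles in rad, forces in N, time in s.
With the tool pointing down it reaches from about 350 to 775 mm from the base axis. Payload 7.3 kg.
Tool frame: the origin (TCP) lies at the very end of the fingers, on their centre line; the grasp point (between the pads) lies 19 mm behind it (bot.grip_point_offset is the distance from the TCP to the grasp point, in mm); z points along the fingers, y is the line along which they close (so a half turn about z gives the same grasp; the last joint's range is limited). The gripper opens to 92 mm and grips with 3 to 60 N. Pads are 19 mm wide; open, the fingers measure 130 mm over their backs; the gripper's body (75 mm by 190 mm) begins 47 mm behind the grasp point.
Start: joints at [-1.444, 0.342, 1.524, -0, 1.275, -0.146], TCP at [141.472, -505.599, 226.741] pointing down, gripper open.
Joint ranges: [-2.53, 2.53], [-0.77, 2.02], [0.04, 2.7], [-1, 4.14], [0.28, 2.66], [-3.11, 3.11]. Speed limits (rad/s): [2.57, 2.57, 3.14, 3.14, 3.14, 3.14].

### API

Orientations are given as [roll, pitch, yaw] about the fixed x, y, z axes, in that order (R = Rz(yaw) Ry(pitch) Rx(roll)).
In Python, from plant import bot gives the robot as it stands. The module is installed in compiled form; this text tells all that it offers.
- The arm moves only by the shell command python3 -m jog 'ROWS' [OPENING]. ROWS is JSON, a list of rows, each a list of 6 numbers: the shift along the tool's x, y, z in mm, then the turn, a rotation vector about the tool's x, y, z in rad. In form: [[dx, dy, dz, rx, ry, rz], ...]. A call has 1 to 12 rows; each row shifts and turns the commanded pose from where the row before left it, along the tool's axes as they then stand; what a row does not reach is not made up. A row lasts 1/10 s, in which the tool goes at most 50 mm and 8.59 degrees, less where a joint would pass 70% of its speed; a pose out of reach is approached as far as the arm can. A call with a gripper value outside its range is refused whole. OPENING is the opening in per cent of the stroke, from 0 (shut) to 100 (fully open), set as the call begins (- or left out, the last holds). The fingers move at their own pace and stop on an object; the grip force is fixed at half the most. Time passes only in rows, so rows that do not move let the fingers close. It gives the time, the measured TCP pose, the force, the opening and the grip force at its end, in the units of the state.
- bot.get_obs(): the state, without advancing time (a new reading comes with each control period).
- bot.capture(name): name is "scene" or "top" or "wrist"; returns the picture (400x640x3 uint8, red, green, blue); there is no depth.
- bot.camera_model(name): a dict with "fx", "fy", "cx", "cy" (pixels), "dist_coeffs" ([k1, k2, p1, p2, k3] as OpenCV has them; the pictures are not rectified), "position" and "orientation" of the camera in the world; the wrist camera has in their place "T_tool_cam" (4x4, takes a point from camera to tool coordinates, whose origin is the TCP and whose axes are the flange's). Camera axes: x right, y down, z forward; pixel columns grow to the right and rows downward; lengths in mm; the calibration is good to about 2 mm. A picture is of the moment at which its call begins: read the wrist's pose just before it. camera_model takes no time and is no camera call.
- bot.close_job(): hands the job in; it is judged then, once.
Trained networks look in the newest picture that a camera, given by its name, has taken for a name from the list of things; names that differ only in an ending like _2 or _b are one class to them, and where a whole thing is asked for, a point or a joint stands for the part that bears it (a point fixed in the world has none). Each returns a list of dicts, best first, with "p" (0 to 1); they miss things now and then, are a little off and sometimes report something else, mostly with a low value. They report only what shows in the picture. A call takes as long as a camera call. They do not tell look-alikes from the thing itself.
- bot.outline_of(target, camera): "mask" (400x640 bool, what is visible of it) and "pixel" ([column, row] in pixels, amid what is visible of it).
The state is a dict: "time": time; "joint_positions": joint angles; "dq": joint speeds; "tau": joint torques, N m; "tool_pos": TCP position; "tcp_rot": TCP orientation; "contact_force": force on the tool from outside, world axes, zero at the start; "moment": the same for the moment, N m; "grip_width": finger opening in mm; "finger_force": force on a finger pad.
Only numpy, scipy, OpenCV 4.12 (cv2) and the standard library are available. Lean on these libraries where they do the work, as an engineer would, in place of code of your own. Each camera call takes 0.05 s, during which the arm holds its last target. There are 200 camera calls.

### The job

Pack up the flooring samples: stack every oak sample tile lying on the bench squarely in one flat pile on the cork pad inside the sample case, lengthways like the pad. Then set the lid fully home on the case, and only after that press down its six snap tabs one after another until every one lies fully flat. Leave the other things on the bench where they are.

Things in the scene. Friction and masses are not known exactly. Their poses are not given: they have to be found in the camera images.
- tile1: oak parquet sample tile made of four glued strips, a flat block 120 (its x) x 64 (its y) x 11 mm (z), about 65 g; origin: centre of its underside. All tiles are alike; three to five are present. At the start they lie flat on the bench, singly, some turned a quarter turn
- tile2: oak parquet sample tile made of four glued strips, a flat block 120 (its x) x 64 (its y) x 11 mm (z), about 65 g; origin: centre of its underside. All tiles are alike; three to five are present. At the start they lie flat on the bench, singly, some turned a quarter turn
- tile3: oak parquet sample tile made of four glued strips, a flat block 120 (its x) x 64 (its y) x 11 mm (z), about 65 g; origin: centre of its underside. All tiles are alike; three to five are present. At the start they lie flat on the bench, singly, some turned a quarter turn
- tile4: oak parquet sample tile made of four glued strips, a flat block 120 (its x) x 64 (its y) x 11 mm (z), about 65 g; origin: centre of its underside. All tiles are alike; three to five are present. At the start they lie flat on the bench, singly, some turned a quarter turn
- tile5: oak parquet sample tile made of four glued strips, a flat block 120 (its x) x 64 (its y) x 11 mm (z), about 65 g; origin: centre of its underside. All tiles are alike; three to five are present. At the start they lie flat on the bench, singly, some turned a quarter turn
- case: grey open-topped plastic sample case, fixed to the bench: outside 176 (x) x 148 (y) x 68 mm high, walls and floor 5 mm thick, inside 166 x 138 mm; a paper-thin cork pad 124 (x) x 68 (y) mm lies in the middle of its floor; origin: centre of the underside, z up
- case_pad (a point): centre of the cork pad on the case's inner floor, 5 mm above the bench; axes as the case. The pile stands here, tiles' x along the case's x (either way round)
- case_rim (a point): centre of the case's mouth, level with the top of the rim, 68 mm above the bench; axes as the case
- lid: loose grey lid, 0.25 kg: plate 180 (x) x 152 (y) x 5 mm; under it a plug 158 x 130 x 6 mm (4 mm play each side in the case); on top in the middle a black grip bar 64 (x) x 18 (y) x 38 mm high, to pinch across y. Origin: centre of the plug's underside; plate top at 11, bar top at 49 mm. Starts upright on the bench. Seated, its origin is 6 mm below the case rim. Either way round will do
- tab1 (a joint): snap tab on the lid's +x edge (one on each short edge, two on each long): black flap 34 mm long, 36 wide, 5 thick, hinged on the plate 28 mm in from the edge. Rad: 0 = sticking up 32 degrees (as at the start), 0.55 = flat, engaged. Stiff, it stays where left: press straight down, some 6 N, where, once flat, its top is at x 84, y 0, z 16 mm in the lid's frame, until flat
- tab2 (a joint): snap tab on the lid's +y edge (one on each short edge, two on each long): black flap 34 mm long, 36 wide, 5 thick, hinged on the plate 28 mm in from the edge. Rad: 0 = sticking up 32 degrees (as at the start), 0.55 = flat, engaged. Stiff, it stays where left: press straight down, some 6 N, where, once flat, its top is at x 48, y 70, z 16 mm in the lid's frame, until flat
- tab3 (a joint): snap tab on the lid's +y edge (one on each short edge, two on each long): black flap 34 mm long, 36 wide, 5 thick, hinged on the plate 28 mm in from the edge. Rad: 0 = sticking up 32 degrees (as at the start), 0.55 = flat, engaged. Stiff, it stays where left: press straight down, some 6 N, where, once flat, its top is at x -48, y 70, z 16 mm in the lid's frame, until flat
- tab4 (a joint): snap tab on the lid's -x edge (one on each short edge, two on each long): black flap 34 mm long, 36 wide, 5 thick, hinged on the plate 28 mm in from the edge. Rad: 0 = sticking up 32 degrees (as at the start), 0.55 = flat, engaged. Stiff, it stays where left: press straight down, some 6 N, where, once flat, its top is at x -84, y 0, z 16 mm in the lid's frame, until flat
- tab5 (a joint): snap tab on the lid's -y edge (one on each short edge, two on each long): black flap 34 mm long, 36 wide, 5 thick, hinged on the plate 28 mm in from the edge. Rad: 0 = sticking up 32 degrees (as at the start), 0.55 = flat, engaged. Stiff, it stays where left: press straight down, some 6 N, where, once flat, its top is at x -48, y -70, z 16 mm in the lid's frame, until flat
- tab6 (a joint): snap tab on the lid's -y edge (one on each short edge, two on each long): black flap 34 mm long, 36 wide, 5 thick, hinged on the plate 28 mm in from the edge. Rad: 0 = sticking up 32 degrees (as at the start), 0.55 = flat, engaged. Stiff, it stays where left: press straight down, some 6 N, where, once flat, its top is at x 48, y -70, z 16 mm in the lid's frame, until flat
- glue: bystander, leave alone: glue bottle, 60 mm across, 170 tall, upright beyond the case; origin: centre of its underside
- tape_roll: bystander, leave alone: roll of paper tape lying flat, 100 mm across, 48 tall; origin: centre of its underside
- sanding_block: bystander, leave alone: cork sanding block 65 x 100 x 35 mm; origin: centre of its underside
- offcut: bystander, leave alone: dark oak offcut 50 x 110 x 20 mm; origin: centre of its underside
- tape_measure: bystander, leave alone: black tape measure 70 x 42 x 60 mm; origin: centre of its underside
- filler_tin: bystander, leave alone: tin of filler, 72 mm across, 60 tall; origin: centre of its underside
- chisel_driver: bystander, leave alone: screwdriver lying on the mat
Mind the look-alikes: they are no part of the job. Leave any turquoise or white look-alike of the tile5 alone.

How it is judged:
By the outcome, as a careful person would: the job done as asked, in the order asked, and still so for the second after the job is handed in, with the robot touching nothing.
Of tile1, tile2, tile3, tile4, tile5 only 3 to 5 are there at a start; the rules pass over those that are not, and their reading is None.
At some moment in a run one of lid may be knocked a few centimetres aside while the robot is not near it.
Once in a run the grip may slacken for a moment while it holds something.
It also fails if it takes over 210 s, if anything falls off the work surface, if the arm or the gripper's body presses on something with over 40 N, if the wrist force passes 120 N, or if a joint passes its speed limit or range.

## Working session

There is one attempt and no reset: what is moved stays moved. The work goes in short steps, Python scripts to look and compute and a shell command to move; the robot and the scene stay as the last step left them, time stands still between calls to the robot, and variables do not carry over. Pictures are saved under pics/ and viewed, at most 14 in all, crops included, and the job is handed in when it is done.

```bash
mkdir -p pics; cat > h.py <<'E'
import numpy as np, cv2
from scipy.spatial.transform import Rotation as R
from plant import bot
def cam(name):
    m=bot.camera_model(name)
    K=np.array([[m['fx'],0,m['cx']],[0,m['fy'],m['cy']],[0,0,1.]]);d=np.array(m['dist_coeffs'],float)
    if 'T_tool_cam' in m:
        o=bot.get_obs();T=np.eye(4);T[:3,:3]=R.from_euler('xyz',o['tcp_rot']).as_matrix();T[:3,3]=o['tool_pos'];T=T@np.array(m['T_tool_cam'])
    else:
        T=np.eye(4);q=m['orientation'];q=np.array(q)
        T[:3,:3]=q if q.shape==(3,3) else R.from_euler('xyz',q).as_matrix();T[:3,3]=m['position']
    return K,d,T
def px2w(c,px,z):
    K,d,T=c;u=cv2.undistortPoints(np.array(px,float).reshape(-1,1,2),K,d).reshape(-1,2)
    r=np.c_[u,np.ones(len(u))]@T[:3,:3].T;s=(z-T[2,3])/r[:,2]
    return T[:3,3]+r*s[:,None]
def w2px(c,P):
    K,d,T=c;Ti=np.linalg.inv(T)
    return cv2.projectPoints(np.array(P,float).reshape(-1,1,3),cv2.Rodrigues(Ti[:3,:3])[0],Ti[:3,3],K,d)[0].reshape(-1,2)
def rect(c,mask,z):
    cs,_=cv2.findContours(mask.astype(np.uint8),cv2.RETR_EXTERNAL,cv2.CHAIN_APPROX_NONE)
    k=max(cs,key=cv2.contourArea).reshape(-1,2)
    W=px2w(c,k,z)[:,:2].astype(np.float32)
    (x,y),(w,h),a=cv2.minAreaRect(W)
    if w<h: w,h,a=h,w,a+90
    a=(a+90)%180-90
    return [round(float(v),1) for v in (x,y,w,h,a)]
def save(im,n): cv2.imwrite('pics/'+n,im[:,:,::-1])
E
python3 - <<'E'
from h import *
o=bot.get_obs();print({k:np.round(v,3).tolist() for k,v in o.items()})
t=bot.capture('top');s=bot.capture('scene')
save(t,'top1.png');save(s,'scene1.png')
for n in('top','scene','wrist'):print(n,bot.camera_model(n))
c=cam('top')
for n,z in(('tile1',11),('case',68),('lid',11),('offcut',20),('sanding_block',35),('tape_roll',48),('glue',170)):
    for r in bot.outline_of(n,'top'):
        print(n,round(r['p'],2),np.round(r['pixel']),rect(c,r['mask'],z),r['mask'].sum())
E
```

```text
{'time': 0.0, 'joint_positions': [-1.444, 0.343, 1.525, 0.0, 1.275, -0.146], 'dq': [0.001, -0.002, 0.001, 0.0, -0.001, -0.001], 'tau': [0.001, -43.124, -24.422, 0.072, 0.056, -0.0], 'tool_pos': [141.43, -505.154, 226.052], 'tcp_rot': [-3.14, -0.0, 0.273], 'contact_force': [-0.248, -0.272, 0.208], 'moment': [-0.044, 0.033, -0.022], 'finger_force': 0.0, 'grip_width': 91.523}
top {'fx': 513.4627327618391, 'fy': 513.4627327618391, 'cx': 317.3383210077418, 'cy': 209.36477576313962, 'dist_coeffs': array([-0.04606929,  0.        ,  0.        ,  0.        ,  0.        ]), 'position': array([ 207.57095291,  132.10069111, 1798.71434055]), 'orientation': array([-2.96139395,  0.0033364 , -1.58629698])}
scene {'fx': 399.6641733368574, 'fy': 399.6641733368574, 'cx': 320.2926524734507, 'cy': 198.29561146788564, 'dist_coeffs': array([-0.0324931,  0.       ,  0.       ,  0.       ,  0.       ]), 'position': array([ 987.89062226, -604.33000156,  911.54343043]), 'orientation': array([-2.33598394,  0.01289968,  0.55101718])}
wrist {'fx': 280.144383339737, 'fy': 280.144383339737, 'cx': 320.7368746380843,
[... 642 characters left out ...]
6, -3.3] 598
tile1 0.71 [209. 266.] [337.3, 518.0, 120.9, 63.8, 85.5] 633
tile1 0.67 [253. 198.] [578.0, 360.9, 121.2, 67.6, -12.5] 620
tile1 0.61 [472. 160.] [698.5, -426.7, 88.9, 68.4, -46.5] 382
tile1 0.6 [289. 243.] [419.2, 237.9, 121.1, 65.3, -2.7] 637
tile1 0.59 [292. 201.] [570.8, 227.7, 119.6, 67.4, -0.9] 615
lid 0.65 [445. 244.] [416.0, -312.7, 194.0, 173.2, -0.7] 2351
offcut 0.7 [389. 142.] [769.3, -124.3, 112.1, 56.5, 89.2] 458
sanding_block 0.89 [319. 154.] [731.4, 129.3, 96.5, 70.3, 89.1] 504
tape_roll 0.56 [275. 281.] [272.1, 251.4, 98.3, 93.9, 89.2] 327
tape_roll 0.18 [252. 196.] [570.3, 356.4, 117.3, 64.4, -12.6] 594
glue 0.74 [362. 138.] [739.3, -18.7, 93.2, 56.2, -15.1] 386
```

View pics/top1.png

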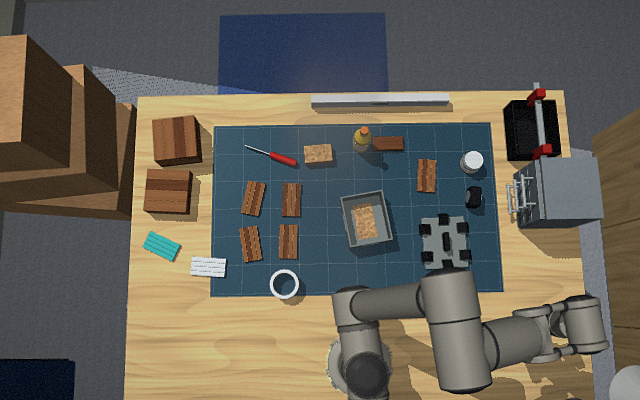

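View pics/scene1.png

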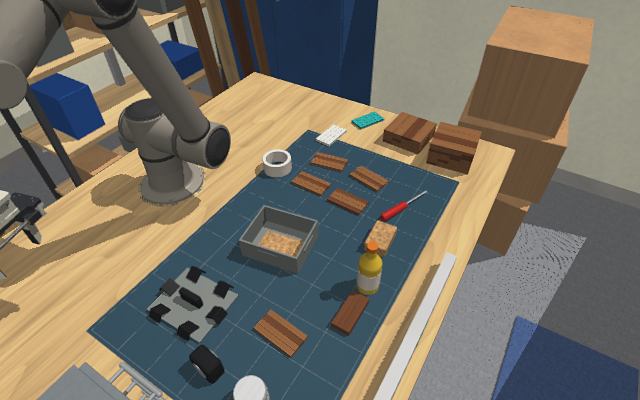

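The top view shows these tile-like things:
- Oak tiles at (253,198), (291,200), (250,244), (288,242) and (427,175).
- Turquoise look-alike at (161,245) and white look-alike at (209,267).
- Dark offcut at (388,143), and large wood blocks at (177,140) and (168,190).

The case is at (367,219) and the lid at (445,244). I choose the five oak ones and will check them in a crop.

```bash
python3 - <<'E'
from h import *
t=cv2.imread('pics/top1.png')
cv2.imwrite('pics/crop1.png',cv2.resize(t[120:300,140:450],None,fx=2.5,fy=2.5,interpolation=cv2.INTER_CUBIC))
c=cam('top')
print(px2w(c,[[341,197],[384,191],[393,240],[348,247]],68).round(0))
print(px2w(c,[[349,207],[371,203],[379,236],[357,240]],5).round(0))
c=cam('scene'); 
for r in bot.outline_of('case','scene'):print('case',r['p'],r['pixel'])
E
```

```text
[[ 565.   51.   68.]
 [ 584.  -98.   68.]
 [ 413. -122.   68.]
 [ 392.   31.   68.]]
[[541.  20.   5.]
 [554. -58.   5.]
 [436. -82.   5.]
 [423.  -5.   5.]]
case 0.83 [283.3, 238.1]
```

View pics/crop1.png

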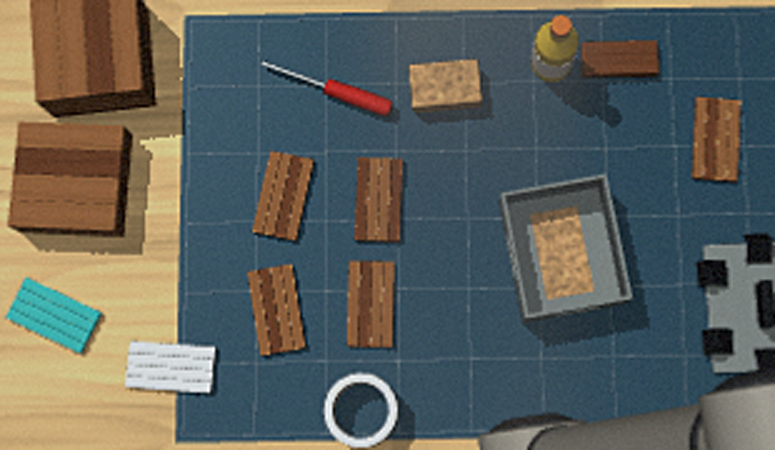

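```bash
python3 -m jog '[[40,0,0,0,0,0],[45,0,0,0,0,0],[45,0,0,0,0,0],[45,0,0,0,0,0],[45,-10,0,0,0,0],[45,-20,0,0,0,0],[30,-45,0,0,0,0],[0,-45,0,0,0,0],[0,-45,0,0,0,0],[0,-45,0,0,0,0],[0,0,0,0,0,0]]'
```

```text
time: 1.6
tool_pos: [366.0, -223.2, 226.8]
tcp_rot: [-3.139, 0.001, 0.276]
contact_force: [-0.3, -1.1, 0.5]
grip_width: 91.8
finger_force: 0.0
```

The crop confirms five oak tiles, each made of four strips: crop (283,195), (379,200), (276,309), (371,304) and (717,140). The pad is near (488,-31) mm.

```bash
python3 -m jog '[[36,-30,0,0,0,0],[36,-30,0,0,0,0],[36,-30,0,0,0,0],[36,-30,0,0,0,0],[36,-29,0,0,0,-0.05],[0,0,0,0,0,0.15],[0,0,0,0,0,0],[0,0,0,0,0,0]]'
python3 - <<'E'
from h import *
c=cam('wrist');t=bot.capture('wrist');save(t,'w1.png')
print(bot.get_obs()['tool_pos'])
for n,z in(('case',68),):
    for r in bot.outline_of(n,'wrist'):
        print(n,round(r['p'],2),np.round(r['pixel']),rect(c,r['mask'],z),r['mask'].sum())
E
```

```text
time: 2.4
tool_pos: [501.0, -36.4, 226.6]
tcp_rot: [3.141, 0.0, 0.176]
contact_force: [-0.4, 0.9, -0.0]
grip_width: 91.9
finger_force: 0.0
[500.81665603 -36.67406682 226.65727994]
case 0.84 [314. 188.] [490.4, -32.8, 178.0, 149.0, 9.6] 18398
case 0.28 [488. 229.] [492.2, -255.0, 143.2, 74.9, -64.3] 3727
```

View pics/w1.png

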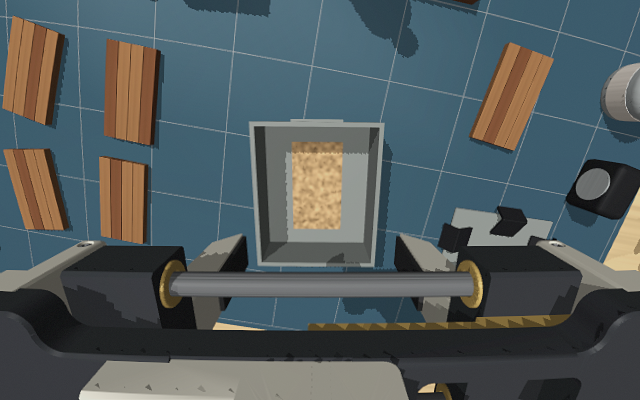

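The wrist view shows the case at (316,195) with its pad at (316,185). Three oak tiles are on the left, one more is cut off there, and one is on the right at (512,97).

```bash
python3 - <<'E'
from h import *
c=cam('wrist');t=bot.capture('wrist')
hsv=cv2.cvtColor(t,cv2.COLOR_RGB2HSV)
m=np.zeros((400,640),bool);m[135:235,287:345]=True
m&=(hsv[...,1]>80)
print('pad',rect(c,m,5))
for r in bot.outline_of('tile1','wrist'):
    print(round(r['p'],2),np.round(r['pixel']),rect(c,r['mask'],11),r['mask'].sum())
E
```

```text
pad [488.4, -32.9, 122.8, 67.4, 9.6]
0.82 [31. 69.] [577.0, 356.5, 121.5, 74.4, -12.0] 4975
0.66 [ 35. 188.] [415.5, 364.6, 120.1, 72.5, 9.0] 3559
0.65 [507.  95.] [649.2, -256.9, 120.8, 69.3, -5.4] 5018
0.58 [122. 200.] [421.7, 234.7, 125.0, 71.0, -1.4] 3877
0.55 [132.  95.] [568.9, 222.3, 120.9, 70.2, -3.0] 5085
```

```bash
cat >> h.py <<'E'
def plan(x,y,z,yaw):
    o=bot.get_obs();p=np.array(o['tool_pos']);M=R.from_euler('xyz',o['tcp_rot'])
    d=M.as_matrix().T@(np.array([x,y,z])-p)
    T=R.from_euler('xyz',[np.pi,0,yaw]);rv=(M.inv()*T).as_rotvec()
    d2=T.as_matrix().T@(np.array([x,y,z])-p)
    print('now',p.round(1),np.round(o['tcp_rot'],3),'move-then-turn',d.round(1),'turn',rv.round(3),'| turn-then-move',d2.round(1))
def look(n='tile1',z=11,dil=None):
    c=cam('wrist');bot.capture('wrist');out=[]
    for r in bot.outline_of(n,'wrist'):
        if r['p']<.3: continue
        q=rect(c,r['mask'],z);out.append(q);print(n,round(r['p'],2),np.round(r['pixel']),q)
    return out
CX,CY,CYAW=488.8,-32.9,0.1676
E
python3 -m jog '[[18,-40,0,0,0,0],[19,-40,0,0,0,0],[19,-41,0,0,0,0],[19,-41,0,0,0,0],[19,-41,0,0,0,0],[18,-40,0,0,0,0],[0,0,35,0,0,0.11],[0,0,35,0,0,0.106],[0,0,37,0,0,0],[0,0,0,0,0,0],[0,0,0,0,0,0]]'
python3 - <<'E'
from h import *
for q in look(): 
    if abs(q[0]-569)<50 and abs(q[1]-223)<50: plan(q[0],q[1],2,np.radians(q[4]))
E
```

```text
time: 3.7
tool_pos: [569.8, 222.3, 120.3]
tcp_rot: [3.141, 0.0, -0.043]
contact_force: [-0.0, 0.3, 0.3]
grip_width: 91.6
finger_force: 0.0
tile1 0.77 [307. 315.] [438.2, 237.8, 63.3, 43.7, 88.7]
tile1 0.75 [317. 194.] [568.6, 225.9, 121.4, 64.7, -2.7]
tile1 0.62 [186. 190.] [577.8, 359.3, 120.9, 66.8, -12.2]
tile1 0.46 [224. 324.] [431.8, 341.9, 24.4, 17.6, -9.5]
now [571.  222.8 122.2] [-3.141 -0.004 -0.043] move-then-turn [ -3.   -2.9 120.2] turn [-0.001 -0.004  0.004] | turn-then-move [ -2.6  -3.  120.2]
```

```bash
python3 -m jog '[[-2,-3,30,0,0,0],[0,0,35,0,0,0],[0,0,30,0,0,0],[0,0,15,0,0,0],[0,0,6,0,0,0],[0,0,0,0,0,0],[0,0,0,0,0,0]]' | tail -5;  python3 -m jog '[[0,0,0,0,0,0],[0,0,0,0,0,0],[0,0,0,0,0,0],[0,0,0,0,0,0],[0,0,0,0,0,0],[0,0,0,0,0,0],[0,0,0,0,0,0]]' 0;  python3 -m jog '[[0,0,-20,0,0,0],[0,0,-35,0,0,0],[0,0,-40,0,0,0],[0,0,-40,0,0,0],[0,0,0,0,0,-0.1],[0,0,0,0,0,-0.107],[0,0,0,0,0,0]]'
python3 - <<'E'
from h import *
plan(CX,CY,138,CYAW)
E
```

```text
tool_pos: [568.9, 226.2, 5.5]
tcp_rot: [-3.141, -0.003, -0.043]
contact_force: [0.5, 0.0, 0.3]
grip_width: 91.8
finger_force: 0.0
time: 5.2
tool_pos: [567.7, 225.9, 4.0]
tcp_rot: [3.142, -0.0, -0.043]
contact_force: [-0.7, -0.2, 3.9]
grip_width: 63.4
finger_force: 30.0
time: 5.9
tool_pos: [567.4, 225.9, 138.6]
tcp_rot: [3.141, 0.0, 0.165]
contact_force: [-0.7, -0.6, -1.0]
grip_width: 64.1
finger_force: 3.0
now [567.4 225.9 138.6] [3.141 0.    0.165] move-then-turn [-120.   242.4    0.6] turn [ 0.     0.    -0.003] | turn-then-move [-120.7  242.1    0.6]
```

```bash
python3 -m jog '[[0,0,0,0,0,0],[0,0,0,0,0,0],[0,0,0,0,0,0],[0,0,0,0,0,0],[0,0,0,0,0,0]]' 0
python3 - <<'E'
from h import *
save(bot.capture('wrist'),'w2.png');look()
E
```

```text
time: 6.4
tool_pos: [567.6, 225.9, 138.6]
tcp_rot: [3.142, 0.0, 0.163]
contact_force: [0.9, 0.8, -0.5]
grip_width: 63.6
finger_force: 30.0
tile1 0.8 [321. 221.] [548.1, 222.6, 137.2, 119.9, 9.1]
tile1 0.62 [196. 160.] [577.1, 359.8, 121.2, 66.1, -12.4]
tile1 0.57 [266. 314.] [417.4, 265.7, 33.7, 7.4, 5.7]
```

View pics/w2.png

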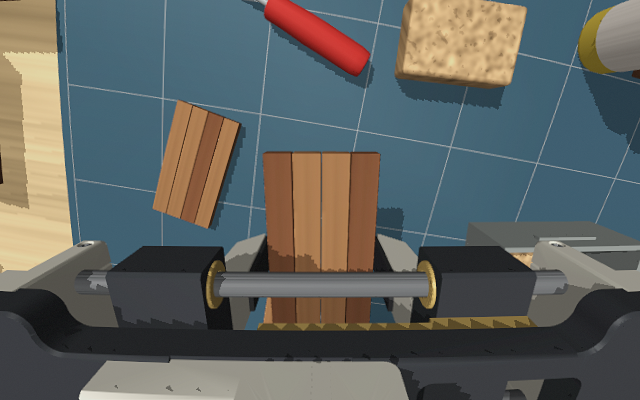

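The tile is still held: its front edge is at row 153 and the grip is back to 30 N after a brief slackening. Carrying on to the case.

```bash
python3 -m jog '[[-20,40,0,0,0,0],[-20,40,0,0,0,0],[-20,41,0,0,0,0],[-20,41,0,0,0,0],[-20,40,0,0,0,0],[-20,40,0,0,0,-0.004],[0,0,0,0,0,0],[0,0,40,0,0,0],[0,0,40,0,0,0],[0,0,30,0,0,0],[0,0,10,0,0,0],[0,0,0,0,0,0]]'
python3 -m jog '[[0,0,3,0,0,0],[0,0,0,0,0,0]]'|tail -5
python3 - <<'E'
from h import *
plan(CX,CY,12,CYAW)
E
```

```text
time: 7.75
tool_pos: [488.2, -31.9, 17.9]
tcp_rot: [-3.141, 0.002, 0.168]
contact_force: [0.5, 0.0, -0.8]
grip_width: 63.7
finger_force: 30.0
tool_pos: [489.7, -32.5, 16.9]
tcp_rot: [3.141, -0.002, 0.168]
contact_force: [0.2, 0.0, -0.0]
grip_width: 63.4
finger_force: 30.0
now [489.7 -32.5  16.9] [ 3.141e+00 -2.000e-03  1.680e-01] move-then-turn [-1.   0.3  4.9] turn [ 0.001 -0.002  0.   ] | turn-then-move [-1.   0.3  4.9]
```

```bash
for i in 1 ; do python3 -m jog '[[0,0,2,0,0,0],[0,0,0,0,0,0],[0,0,0,0,0,0]]'|sed -n '2p;4p'; python3 -m jog '[[0,0,2,0,0,0],[0,0,0,0,0,0],[0,0,0,0,0,0]]'|sed -n '2p;4p'; done
```

```text
tool_pos: [488.9, -32.5, 14.1]
contact_force: [1.0, -0.3, -0.2]
tool_pos: [488.6, -32.4, 11.6]
contact_force: [-0.4, -0.7, -0.2]
```

```bash
python3 -m jog '[[0,0,1.5,0,0,0],[0,0,0,0,0,0],[0,0,0,0,0,0]]'|sed -n '2p;4p'; python3 -m jog '[[0,0,0,0,0,0],[0,0,0,0,0,0],[0,0,0,0,0,0],[0,0,0,0,0,0]]' 82;  python3 -m jog '[[0,0,-20,0,0,0],[0,0,-40,0,0,0],[0,0,-40,0,0,0],[0,0,-40,0,0,0],[0,0,-30,0,0,0],[0,0,0,0,0,0],[0,0,0,0,0,0]]' 
python3 - <<'E'
from h import *
look(z=16);plan(419.5,236.5,125,-.04)
E
```

```text
tool_pos: [488.6, -32.4, 10.1]
contact_force: [0.8, 0.6, -0.2]
time: 9.25
tool_pos: [488.7, -32.4, 10.2]
tcp_rot: [3.141, -0.0, 0.168]
contact_force: [1.0, -0.1, -0.3]
grip_width: 75.0
finger_force: 0.0
time: 9.95
tool_pos: [488.7, -32.4, 180.5]
tcp_rot: [3.141, -0.001, 0.168]
contact_force: [-0.1, 0.5, -0.6]
grip_width: 75.4
finger_force: 0.0
tile1 0.9 [319. 183.] [490.5, -31.7, 119.8, 64.2, 9.3]
tile1 0.9 [100. 202.] [424.4, 230.2, 121.0, 69.9, -1.9]
tile1 0.87 [15. 53.] [572.2, 333.7, 118.4, 40.7, -11.6]
tile1 0.69 [540.  83.] [647.6, -253.0, 118.9, 69.9, -6.2]
tile1 0.66 [ 19. 200.] [418.5, 352.4, 121.1, 66.3, 6.0]
tile1 0.31 [350. 186.] [480.5, -34.6, 203.0, 178.2, 9.6]
now [487.9 -32.2 179. ] [-3.141e+00  2.000e-03  1.680e-01] move-then-turn [ -22.4 -276.3   54.3] turn [-0.001  0.002  0.208] | turn-then-move [ -79.1 -265.8   54. ]
```

```bash
python3 -m jog '[[-3,-39,0,0,0,0],[-3,-39,0,0,0,0],[-3,-40,0,0,0,0],[-3,-40,0,0,0,0],[-3,-40,0,0,0,0],[-3,-39,0,0,0,0],[-4,-39,0,0,0,0.06],[0,0,27,0,0,0.07],[0,0,28,0,0,0.07],[0,0,0,0,0,0],[0,0,0,0,0,0]]' 100
python3 - <<'E'
from h import *
for q in look(): 
    if abs(q[0]-420)<40 and abs(q[1]-236)<40: plan(q[0],q[1],2,np.radians(q[4]))
E
```

```text
time: 11.15
tool_pos: [420.4, 235.8, 124.5]
tcp_rot: [3.14, 0.003, -0.031]
contact_force: [0.3, -0.6, 1.0]
grip_width: 91.5
finger_force: 0.0
tile1 0.77 [190. 197.] [415.6, 368.2, 118.1, 68.8, 9.3]
tile1 0.72 [316. 196.] [419.7, 237.9, 120.7, 65.3, -1.8]
tile1 0.66 [174.  50.] [562.5, 362.4, 92.3, 69.7, -12.0]
tile1 0.6 [601. 119.] [490.8, -41.7, 121.5, 55.1, 9.2]
tile1 0.56 [ 35. 257.] [369.9, 551.9, 56.0, 22.1, -69.1]
now [421.6 236.  126. ] [-3.141e+00 -1.000e-03 -3.100e-02] move-then-turn [ -2.1  -1.8 124. ] turn [-0.    -0.001  0.   ] | turn-then-move [ -1.9  -1.8 124. ]
```

```bash
python3 -m jog '[[-1.5,-2,30,0,0,0],[0,0,40,0,0,0],[0,0,35,0,0,0],[0,0,12,0,0,0],[0,0,5.5,0,0,0],[0,0,0,0,0,0],[0,0,0,0,0,0]]' | sed -n '2p;4p';  python3 -m jog '[[0,0,0,0,0,0],[0,0,0,0,0,0],[0,0,0,0,0,0],[0,0,0,0,0,0],[0,0,0,0,0,0],[0,0,0,0,0,0],[0,0,0,0,0,0]]' 0;  python3 -m jog '[[0,0,-20,0,0,0],[0,0,-35,0,0,0],[0,0,-40,0,0,0],[0,0,-43,0,0,0],[0,0,0,0,0,-0.1],[0,0,0,0,0,-0.099],[0,0,0,0,0,0]]'|sed -n '2p;5,6p'
python3 -m jog '[[3,40,0,0,0,0],[4,40,0,0,0,0],[3,40,0,0,0,0],[3,40,0,0,0,0],[3,40,0,0,0,0],[4,40,0,0,0,0],[3,38,0,0,0,0],[0,0,40,0,0,0],[0,0,40,0,0,0],[0,0,22,0,0,0],[0,0,0,0,0,0],[0,0,0,0,0,0]]'
python3 - <<'E'
from h import *
plan(CX,CY,19,CYAW)
E
```

```text
tool_pos: [420.6, 238.5, 4.2]
contact_force: [-0.3, 0.2, 0.6]
time: 12.65
tool_pos: [419.5, 238.1, 2.9]
tcp_rot: [-3.142, -0.0, -0.032]
contact_force: [-0.2, -0.5, 4.6]
grip_width: 63.2
finger_force: 30.0
tool_pos: [419.3, 238.1, 140.7]
grip_width: 63.6
finger_force: 30.0
time: 14.55
tool_pos: [488.3, -32.2, 38.7]
tcp_rot: [-3.141, 0.001, 0.165]
contact_force: [-0.2, 0.4, -0.4]
grip_width: 63.3
finger_force: 30.0
now [488.3 -32.2  38.7] [-3.141e+00  1.000e-03  1.650e-01] move-then-turn [ 0.4  0.8 19.7] turn [-0.     0.001 -0.002] | turn-then-move [ 0.4  0.8 19.7]
```

```bash
python3 -m jog '[[0,0.5,9,0,0,0],[0,0,6,0,0,0],[0,0,3,0,0,0],[0,0,0,0,0,0],[0,0,0,0,0,0]]'|sed -n '2p;4p'; python3 -m jog '[[0,0,0.8,0,0,0],[0,0,0,0,0,0],[0,0,0,0,0,0]]'|sed -n '2p;4p'; python3 -m jog '[[0,0,0,0,0,0],[0,0,0,0,0,0],[0,0,0,0,0,0],[0,0,0,0,0,0]]' 82|sed -n '2p;5p';  python3 -m jog '[[0,0,-20,0,0,0],[0,0,-40,0,0,0],[0,0,-40,0,0,0],[0,0,-40,0,0,0],[0,0,-20,0,0,0],[0,0,0,0,0,0],[0,0,0,0,0,0]]' |sed -n '2,3p'
python3 - <<'E'
from h import *
look(z=27);plan(415.7,369,125,.17)
E
```

```text
tool_pos: [488.5, -32.7, 20.9]
contact_force: [-0.5, -0.0, 0.1]
tool_pos: [488.4, -32.7, 20.0]
contact_force: [0.2, -0.6, -0.4]
tool_pos: [488.4, -32.7, 19.9]
grip_width: 75.2
tool_pos: [488.1, -32.7, 179.7]
tcp_rot: [3.141, -0.0, 0.167]
tile1 0.9 [ 16. 198.] [421.1, 325.6, 126.4, 57.3, -9.6]
tile1 0.75 [541.  80.] [644.7, -244.8, 114.5, 66.4, -5.5]
tile1 0.74 [12. 54.] [571.6, 315.6, 115.4, 36.8, -5.7]
tile1 0.67 [320. 189.] [488.5, -32.7, 119.9, 65.3, 9.5]
tile1 0.4 [315. 135.] [549.1, -21.9, 56.3, 3.2, -80.5]
tile1 0.33 [477. 237.] [463.3, -232.5, 42.1, 24.9, -87.9]
now [487.5 -32.5 178.6] [-3.141e+00  3.000e-03  1.670e-01] move-then-turn [  -4.  -407.8   53.9] turn [-0.001  0.003 -0.003] | turn-then-move [  -2.8 -407.9   53.6]
```

```bash
python3 -m jog '[[0,-40,0,0,0,0],[0,-41,0,0,0,0],[-1,-41,0,0,0,0],[0,-41,0,0,0,0],[-1,-41,0,0,0,0],[0,-41,0,0,0,0],[-1,-41,0,0,0,0],[0,-41,0,0,0,0],[-1,-41,0,0,0,0],[0,-40,27,0,0,-0.01],[0,0,27,0,0,0],[0,0,0,0,0,0]]' 100|sed -n '2,3p'
python3 - <<'E'
from h import *
for q in look(): 
    if abs(q[0]-415)<40 and abs(q[1]-369)<40: plan(q[0],q[1],2,np.radians(q[4]))
E
```

```text
tool_pos: [413.4, 368.0, 120.8]
tcp_rot: [3.137, 0.01, 0.179]
tile1 0.91 [320. 196.] [414.0, 370.3, 120.6, 63.5, 9.4]
tile1 0.83 [356.  44.] [561.0, 365.1, 90.4, 64.9, -11.8]
tile1 0.74 [ 32. 162.] [404.2, 661.8, 88.1, 71.7, 64.6]
tile1 0.56 [161. 233.] [346.8, 514.8, 123.2, 54.4, 84.3]
now [416.2 368.3 124.9] [3.14e+00 3.00e-03 1.77e-01] move-then-turn [ -1.5  -2.5 122.9] turn [0.001 0.003 0.013] | turn-then-move [ -1.9  -2.3 122.9]
```

```bash
python3 -m jog '[[-1,-2.5,30,0,0,0.01],[0,0,40,0,0,0],[0,0,35,0,0,0],[0,0,12,0,0,0],[0,0,5.5,0,0,0],[0,0,0,0,0,0],[0,0,0,0,0,0]]' | sed -n '2p;4p';  python3 -m jog '[[0,0,0,0,0,0],[0,0,0,0,0,0],[0,0,0,0,0,0],[0,0,0,0,0,0],[0,0,0,0,0,0],[0,0,0,0,0,0],[0,0,0,0,0,0]]' 0;  python3 -m jog '[[0,0,-20,0,0,0],[0,0,-40,0,0,0],[0,0,-40,0,0,0],[0,0,-40,0,0,0],[0,0,0,0,0,0],[0,0,0,0,0,0],[0,0,0,0,0,0]]'|sed -n '2p;5,6p'
python3 -m jog '[[0,40,0,0,0,0],[0,41,0,0,0,0],[1,41,0,0,0,0],[1,41,0,0,0,0],[1,41,0,0,0,0],[1,41,0,0,0,0],[1,41,0,0,0,0],[1,41,0,0,0,0],[0,41,0,0,0,0],[0,40,0,0,0,0],[0,0,0,0,0,0],[0,0,0,0,0,0]]'
python3 - <<'E'
from h import *
plan(CX,CY,30,CYAW)
E
```

```text
tool_pos: [416.5, 371.8, 5.2]
contact_force: [0.8, -0.4, -0.2]
time: 19.25
tool_pos: [415.4, 371.3, 3.7]
tcp_rot: [-3.142, -0.0, 0.167]
contact_force: [-1.9, -0.1, 4.0]
grip_width: 63.5
finger_force: 30.0
tool_pos: [414.4, 370.6, 141.8]
grip_width: 63.8
finger_force: 30.0
time: 21.15
tool_pos: [488.0, -30.6, 141.8]
tcp_rot: [-3.14, 0.003, 0.164]
contact_force: [0.5, 1.6, -0.1]
grip_width: 63.5
finger_force: 30.0
now [488.  -30.6 141.8] [-3.14e+00  3.00e-03  1.64e-01] move-then-turn [  0.8   2.6 111.8] turn [-0.002  0.003 -0.003] | turn-then-move [  0.4   2.4 111.8]
```

```bash
python3 -m jog '[[0.5,2,30,0,0,-0.003],[0,0,30,0,0,0],[0,0,30,0,0,0],[0,0,12,0,0,0],[0,0,6,0,0,0],[0,0,0,0,0,0],[0,0,0,0,0,0]]'|sed -n '2p;4p'
python3 - <<'E'
from h import *
plan(CX,CY,31.5,CYAW)
E
```

```text
tool_pos: [490.5, -31.8, 36.4]
contact_force: [0.4, 0.3, -1.2]
now [490.5 -31.8  36.4] [ 3.141e+00 -2.000e-03  1.700e-01] move-then-turn [-1.9  0.8  4.9] turn [ 0.001 -0.002  0.003] | turn-then-move [-1.9  0.8  4.9]
```

```bash
python3 -m jog '[[0,0,0,0,0,0],[0,0,1.5,0,0,0],[0,0,0,0,0,0],[0,0,0,0,0,0]]'|sed -n '2p;4p'; python3 -m jog '[[0,0,0.8,0,0,0],[0,0,0,0,0,0],[0,0,0,0,0,0]]'|sed -n '2p;4p'; python3 -m jog '[[0,0,0,0,0,0],[0,0,0,0,0,0],[0,0,0,0,0,0],[0,0,0,0,0,0]]' 82|sed -n '2p;5p';  python3 -m jog '[[0,0,-20,0,0,0],[0,0,-40,0,0,0],[0,0,-40,0,0,0],[0,0,-40,0,0,0],[0,0,-10,0,0,0],[0,0,0,0,0,0],[0,0,0,0,0,0]]' |sed -n '2,3p'
python3 - <<'E'
from h import *
look(z=38);plan(577.5,360.5,125,-.21)
E
```

```text
tool_pos: [489.8, -32.1, 34.1]
contact_force: [1.0, -0.5, -0.8]
tool_pos: [489.7, -32.0, 33.0]
contact_force: [-0.2, -0.2, -0.5]
tool_pos: [489.8, -32.0, 33.2]
grip_width: 75.4
tool_pos: [489.0, -31.8, 181.9]
tcp_rot: [-3.141, 0.002, 0.17]
tile1 0.92 [16. 54.] [572.8, 305.6, 111.0, 38.8, -5.6]
tile1 0.71 [540.  83.] [642.8, -236.9, 112.4, 64.9, -6.1]
tile1 0.63 [346. 190.] [486.0, -33.4, 189.9, 164.7, 9.4]
tile1 0.57 [323. 189.] [488.3, -32.4, 120.6, 64.4, 9.6]
tile1 0.52 [316. 141.] [545.6, -6.6, 25.3, 1.0, -80.4]
now [488.7 -31.8 181.3] [-3.14e+00  3.00e-03  1.70e-01] move-then-turn [ 153.9 -371.6   56.3] turn [-0.001  0.003  0.38 ] | turn-then-move [   5.  -402.2   56.3]
```

```bash
python3 -m jog '[[17,-41,0,0,0,0],[17,-41,0,0,0,0],[17,-41,0,0,0,0],[17,-42,0,0,0,0],[17,-42,0,0,0,0],[17,-41,0,0,0,0],[17,-41,0,0,0,0],[17,-41,0,0,0,0],[18,-41,0,0,0,0],[0,0,28,0,0,0.127],[0,0,28,0,0,0.127],[0,0,0,0,0,0.127]]' 100|sed -n '2,3p'
python3 -m jog '[[0,0,0,0,0,0],[0,0,0,0,0,0]]'|sed -n '2,3p'
python3 - <<'E'
from h import *
for q in look(): 
    if abs(q[0]-577)<40 and abs(q[1]-360)<40: plan(q[0],q[1],2,np.radians(q[4]))
E
```

```text
tool_pos: [575.5, 358.7, 119.6]
tcp_rot: [3.134, 0.01, -0.216]
tool_pos: [578.8, 359.6, 126.2]
tcp_rot: [3.141, 0.001, -0.208]
tile1 0.61 [531.  12.] [701.6, 122.7, 123.6, 29.0, 81.4]
tile1 0.56 [321. 195.] [577.3, 361.4, 122.0, 65.7, -12.8]
now [579.1 359.7 127.3] [-3.141e+00 -1.000e-03 -2.090e-01] move-then-turn [ -2.2  -1.2 125.3] turn [-0.    -0.001  0.015] | turn-then-move [ -2.2  -1.3 125.3]
```

```bash
python3 -m jog '[[-2,-1.2,30,0,0,0.012],[0,0,40,0,0,0],[0,0,35,0,0,0],[0,0,12,0,0,0],[0,0,6.5,0,0,0],[0,0,0,0,0,0],[0,0,0,0,0,0],[0,0,0,0,0,0]]' | sed -n '2p;4p';  python3 -m jog '[[0,0,0,0,0,0],[0,0,0,0,0,0],[0,0,0,0,0,0],[0,0,0,0,0,0],[0,0,0,0,0,0],[0,0,0,0,0,0],[0,0,0,0,0,0]]' 0;  python3 -m jog '[[0,0,-20,0,0,0],[0,0,-40,0,0,0],[0,0,-40,0,0,0],[0,0,-40,0,0,0],[0,0,0,0,0,-0.1],[0,0,0,0,0,-0.1],[0,0,0,0,0,-0.1],[0,0,0,0,0,-0.088],[0,0,0,0,0,0],[0,0,0,0,0,0]]'|sed -n '2p;5,6p'
python3 -m jog '[[-17,41,0,0,0,0],[-17,41,0,0,0,0],[-17,42,0,0,0,0],[-17,42,0,0,0,0],[-17,42,0,0,0,0],[-17,42,0,0,0,0],[-17,42,0,0,0,0],[-17,41,0,0,0,0],[-17,41,0,0,0,0],[0,0,0,0,0,0],[0,0,0,0,0,0],[0,0,0,0,0,0]]'
python3 - <<'E'
from h import *
plan(CX,CY,41,CYAW)
E
```

```text
tool_pos: [578.2, 361.8, 5.6]
contact_force: [0.1, 0.3, 0.0]
time: 26.75
tool_pos: [577.2, 361.3, 3.7]
tcp_rot: [3.142, -0.0, -0.223]
contact_force: [-1.7, 0.7, 1.6]
grip_width: 63.7
finger_force: 30.0
tool_pos: [577.0, 361.2, 143.3]
grip_width: 63.6
finger_force: 30.0
time: 28.95
tool_pos: [487.8, -32.0, 143.7]
tcp_rot: [-3.141, -0.0, 0.164]
contact_force: [0.1, 0.2, -0.7]
grip_width: 63.6
finger_force: 30.0
now [487.8 -32.  143.7] [-3.141 -0.     0.164] move-then-turn [  0.8   1.1 102.7] turn [-0.    -0.    -0.003] | turn-then-move [  0.8   1.1 102.7]
```

```bash
python3 -m jog '[[0.8,1,30,0,0,-0.003],[0,0,30,0,0,0],[0,0,25,0,0,0],[0,0,10,0,0,0],[0,0,4,0,0,0],[0,0,0,0,0,0],[0,0,0,0,0,0],[0,0,0,0,0,0]]'|sed -n '2p;4p'
 python3 -m jog '[[0,0,1.3,0,0,0],[0,0,0,0,0,0],[0,0,0,0,0,0]]'|sed -n '2p;4p'; python3 -m jog '[[0,0,0.8,0,0,0],[0,0,0,0,0,0],[0,0,0,0,0,0]]'|sed -n '2p;4p'; python3 -m jog '[[0,0,0,0,0,0],[0,0,0,0,0,0],[0,0,0,0,0,0],[0,0,0,0,0,0]]' 82|sed -n '2p;5p';  python3 -m jog '[[0,0,-20,0,0,0],[0,0,-40,0,0,0],[0,0,-40,0,0,0],[0,0,-37,0,0,0],[0,0,0,0,0,0],[0,0,0,0,0,0]]' |sed -n '2,3p'
python3 - <<'E'
from h import *
look(z=49);plan(650,-258.5,125,-.08)
E
```

```text
tool_pos: [489.3, -33.7, 45.6]
contact_force: [0.8, -0.6, -0.6]
tool_pos: [488.6, -33.7, 43.5]
contact_force: [0.1, -0.1, -0.9]
tool_pos: [488.5, -33.6, 42.5]
contact_force: [0.7, -0.1, -0.4]
tool_pos: [488.6, -33.6, 42.5]
grip_width: 75.3
tool_pos: [488.7, -33.6, 180.0]
tcp_rot: [3.141, -0.002, 0.168]
tile1 0.68 [539.  83.] [639.0, -229.0, 107.1, 62.6, -5.5]
tile1 0.64 [320. 190.] [488.2, -34.1, 120.3, 64.2, 10.2]
tile1 0.46 [329. 140.] [550.6, -32.5, 7.1, 1.0, -80.4]
now [487.7 -33.4 178.4] [-3.141e+00  2.000e-03  1.680e-01] move-then-turn [122.5 249.1  52.9] turn [-0.     0.002  0.248] | turn-then-move [179.8 211.4  53.4]
```

```bash
python3 -m jog '[[20,41,0,0,0,0],[20,41,0,0,0,0],[20,42,0,0,0,0],[20,42,0,0,0,0],[21,42,0,0,0,0],[21,41,0,0,0,0],[0,0,27,0,0,0.124],[0,0,27,0,0,0.124],[0,0,0,0,0,0],[0,0,0,0,0,0],[0,0,0,0,0,0]]' 100|sed -n '2,3p'
python3 - <<'E'
from h import *
for q in look(): 
    if abs(q[0]-650)<40 and abs(q[1]+258)<40: plan(q[0],q[1],2,np.radians(q[4]))
E
```

```text
tool_pos: [651.0, -258.7, 126.8]
tcp_rot: [3.141, -0.002, -0.077]
```

```bash
python3 - <<'E'
from h import *
for k in range(2):
  c=cam('wrist');t=bot.capture('wrist')
  for r in bot.outline_of('tile1','wrist'): 
    q=rect(c,r['mask'],11);print(r['p'],q)
    if abs(q[0]-650)<40 and abs(q[1]+258)<40: plan(q[0],q[1],2,np.radians(q[4]))
save(t,'w3.png')
E
```

```text
0.69 [649.7, -260.0, 120.6, 63.8, -5.6]
now [ 650.9 -258.8  127. ] [ 3.141e+00 -2.000e-03 -7.900e-02] move-then-turn [ -1.3   1.2 125. ] turn [ 0.001 -0.002  0.019] | turn-then-move [ -1.    1.3 125. ]
0.33 [504.8, -329.6, 40.7, 26.6, -88.3]
0.74 [649.7, -259.8, 120.6, 63.5, -5.6]
now [ 650.7 -258.7  126.5] [ 3.141e+00 -1.000e-03 -8.000e-02] move-then-turn [ -1.    1.1 124.5] turn [ 0.001 -0.001  0.018] | turn-then-move [ -0.8   1.2 124.5]
```

View pics/w3.png

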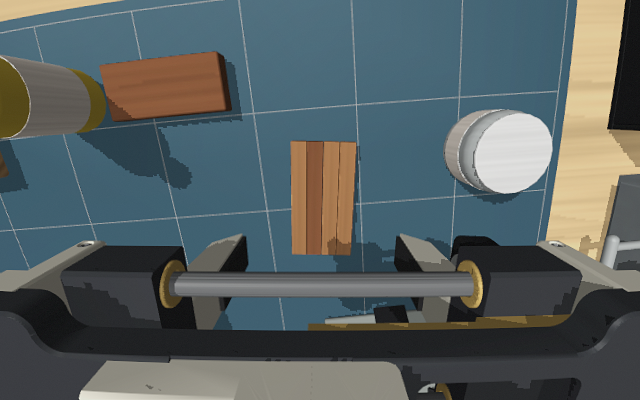

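The fifth tile is at (323,197), clear of the tin at (510,150) and the offcut at (165,85).

```bash
python3 -m jog '[[-1,1.2,30,0,0,0.018],[0,0,40,0,0,0],[0,0,35,0,0,0],[0,0,12,0,0,0],[0,0,7,0,0,0],[0,0,0,0,0,0],[0,0,0,0,0,0],[0,0,0,0,0,0]]' | sed -n '2p;4p';  python3 -m jog '[[0,0,0,0,0,0],[0,0,0,0,0,0],[0,0,0,0,0,0],[0,0,0,0,0,0],[0,0,0,0,0,0],[0,0,0,0,0,0],[0,0,0,0,0,0]]' 0;  python3 -m jog '[[0,0,-20,0,0,0],[0,0,-40,0,0,0],[0,0,-40,0,0,0],[0,0,-40,0,0,0],[0,0,0,0,0,-0.1],[0,0,0,0,0,-0.1],[0,0,0,0,0,-0.066],[0,0,0,0,0,0],[0,0,0,0,0,0]]'|sed -n '2p;5,6p'
python3 -m jog '[[-20,-42,0,0,0,0],[-20,-42,0,0,0,0],[-20,-42,0,0,0,0],[-20,-42,0,0,0,0],[-20,-42,0,0,0,0],[-21,-41,0,0,0,0],[0,0,0,0,0,0],[0,0,0,0,0,0],[0,0,0,0,0,0]]'
python3 - <<'E'
from h import *
plan(CX,CY,53,CYAW)
E
```

```text
tool_pos: [650.3, -260.4, 3.5]
contact_force: [0.4, -0.5, -0.2]
time: 34.35
tool_pos: [649.3, -259.9, 1.6]
tcp_rot: [3.141, -0.0, -0.098]
contact_force: [0.3, 0.2, 0.9]
grip_width: 63.7
finger_force: 30.0
tool_pos: [649.2, -259.8, 141.2]
grip_width: 63.5
finger_force: 30.0
time: 36.15
tool_pos: [489.1, -33.3, 141.8]
tcp_rot: [3.141, -0.001, 0.167]
contact_force: [-0.1, 0.3, -0.3]
grip_width: 63.3
finger_force: 30.0
now [489.1 -33.3 141.8] [ 3.141e+00 -1.000e-03  1.670e-01] move-then-turn [-0.4 -0.5 88.8] turn [ 0.001 -0.001 -0.001] | turn-then-move [-0.2 -0.4 88.8]
```

```bash
python3 -m jog '[[-0.4,0,30,0,0,0],[0,0,30,0,0,0],[0,0,20,0,0,0],[0,0,6,0,0,0],[0,0,2,0,0,0],[0,0,0,0,0,0],[0,0,0,0,0,0],[0,0,0,0,0,0]]'|sed -n '2p;4p'
 python3 -m jog '[[0,0,1.3,0,0,0],[0,0,0,0,0,0],[0,0,0,0,0,0]]'|sed -n '2p;4p'; python3 -m jog '[[0,0,1,0,0,0],[0,0,0,0,0,0],[0,0,0,0,0,0]]'|sed -n '2p;4p'; python3 -m jog '[[0,0,0,0,0,0],[0,0,0,0,0,0],[0,0,0,0,0,0],[0,0,0,0,0,0]]' 82|sed -n '2p;5p';  python3 -m jog '[[0,0,-20,0,0,0],[0,0,-40,0,0,0],[0,0,-40,0,0,0],[0,0,-29,0,0,0],[0,0,0,0,0,0],[0,0,0,0,0,0]]' |sed -n '2,3p'
python3 - <<'E'
from h import *
look(z=60);save(bot.capture('wrist'),'w4.png')
t=bot.capture('top');c=cam('top')
for r in bot.outline_of('lid','top'): print(r['p'],r['pixel'],rect(c,r['mask'],11))
E
```

```text
tool_pos: [488.3, -32.8, 54.4]
contact_force: [0.6, -0.1, -0.2]
tool_pos: [487.7, -32.6, 52.3]
contact_force: [-0.8, -0.1, -0.2]
tool_pos: [487.7, -32.6, 51.2]
contact_force: [-0.0, 0.1, -0.7]
tool_pos: [487.7, -32.7, 51.3]
grip_width: 75.4
tool_pos: [487.7, -32.7, 180.5]
tcp_rot: [3.141, -0.001, 0.168]
tile1 0.8 [319. 192.] [488.2, -32.1, 119.8, 64.4, 9.6]
tile1 0.47 [310. 139.] [547.7, -10.8, 18.4, 1.0, -80.5]
0.98 [447.5, 239.5] [417.6, -329.3, 205.1, 175.1, 0.1]
0.25 [276.3, 275.6] [284.8, 269.7, 99.7, 60.4, -31.3]
```

View pics/w4.png

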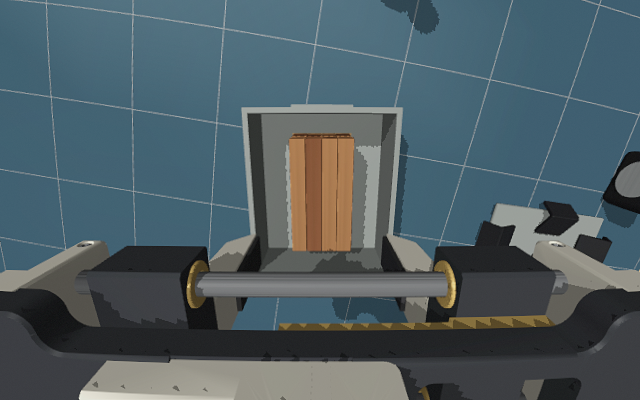

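The wrist view shows the pile of five neat on the pad at (321,193), with the lid at the right edge around (545,230). Going to look at the lid.

```bash
python3 -m jog '[[-17,39,-20,0,0,0],[-17,39,-20,0,0,0],[-17,39,-20,0,0,0],[-17,39,0,0,0,0],[-17,40,0,0,0,0],[-17,40,0,0,0,0],[-17,40,0,0,0,0.08],[0,0,0,0,0,0.088],[0,0,0,0,0,0],[0,0,0,0,0,0]]' 100
python3 - <<'E'
from h import *
look('lid',11);save(bot.capture('wrist'),'w5.png')
E
```

```text
time: 39.8
tool_pos: [416.3, -324.1, 239.5]
tcp_rot: [-3.14, 0.001, 0.002]
contact_force: [0.9, -0.2, 0.7]
grip_width: 91.7
finger_force: 0.0
lid 0.63 [325. 170.] [415.4, -329.7, 207.7, 177.7, 1.6]
```

View pics/w5.png

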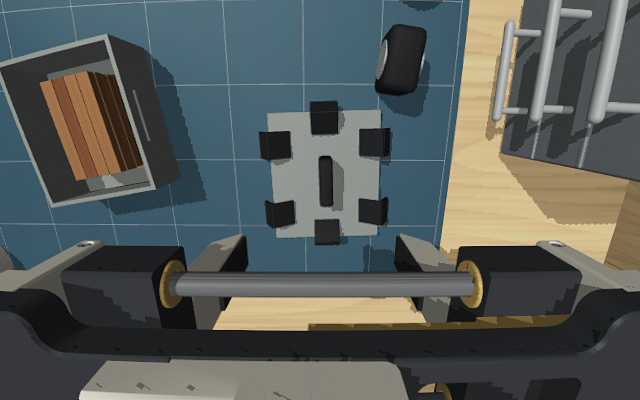

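```bash
cat >> h.py <<'E'
def lidpose(c,t,roi,z=11,show=None):
    hsv=cv2.cvtColor(t,cv2.COLOR_RGB2HSV);m=np.zeros((400,640),np.uint8);x0,y0,x1,y1=roi
    s=(hsv[...,1]<45)&(hsv[...,2]>110);m[y0:y1,x0:x1]=s[y0:y1,x0:x1]
    n,l,st,_=cv2.connectedComponentsWithStats(m);k=1+st[1:,4].argmax()
    if show: save(np.where((l==k)[...,None],[255,0,0],t).astype(np.uint8),show)
    cs,_=cv2.findContours((l==k).astype(np.uint8),cv2.RETR_EXTERNAL,cv2.CHAIN_APPROX_NONE)
    return rect(c,l==k,z)
E
python3 - <<'E'
from h import *
c=cam('wrist');t=bot.capture('wrist')
print(lidpose(c,t,(250,95,395,245)))
P=px2w(c,[[267,114],[379,110],[276,238],[379,237]],11);print(P.round(0).tolist(),P.mean(0))
print('bar top ends',px2w(c,[[324,156],[327,206]],49).round(0))
plan(414,-326,140,0)
E
```

```text
[425.5, -329.3, 202.9, 150.8, 1.7]
[[502.0, -252.0, 11.0], [508.0, -400.0, 11.0], [325.0, -257.0, 11.0], [327.0, -411.0, 11.0]] [ 415.34938956 -330.28386341   11.        ]
bar top ends [[ 452. -328.   49.]
 [ 387. -332.   49.]]
now [ 416.8 -323.8  240.3] [ 3.142e+00 -0.000e+00  2.000e-03] move-then-turn [ -2.8   2.2 100.3] turn [ 0.    -0.     0.002] | turn-then-move [ -2.8   2.2 100.3]
```

```bash
python3 -m jog '[[1,6,30,0,0,-0.035],[0,0,40,0,0,0],[0,0,30,0,0,0],[0,0,0,0,0,0],[0,0,0,0,0,0],[0,0,0,0,0,0]]' 70|sed -n '2,3p'
python3 - <<'E'
from h import *
c=cam('wrist');t=bot.capture('wrist')
print(lidpose(c,t,(150,40,490,330),show='w6.png'));save(t,'w6r.png')
plan(417.5,-330,22,0.035)
E
```

```text
tool_pos: [418.5, -331.3, 142.2]
tcp_rot: [3.139, -0.002, 0.036]
[469.2, -313.6, 273.3, 202.5, 27.7]
now [ 418.4 -331.4  142.3] [ 3.139e+00 -3.000e-03  3.500e-02] move-then-turn [ -1.2  -1.7 120.3] turn [ 0.003 -0.003  0.   ] | turn-then-move [ -0.9  -1.4 120.3]
```

View pics/w6.png

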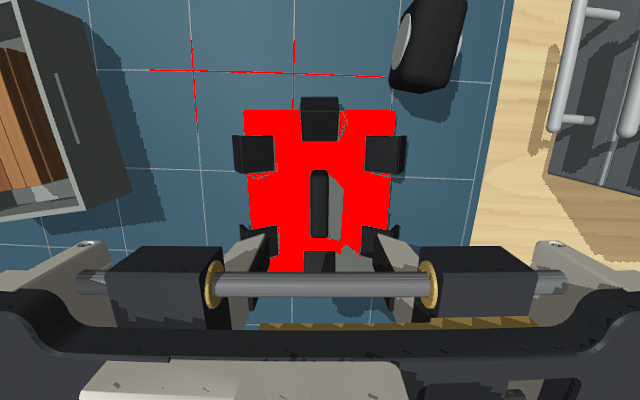

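The plate's front edge runs (245,110)–(395,110), square to the tool, and the bar is at (319,204).

```bash
python3 - <<'E'
from h import *
c=cam('wrist')
P=px2w(c,[[245,110],[395,110]],11);print(P.round(1).tolist())
o=bot.get_obs();M=R.from_euler('xyz',o['tcp_rot']).as_matrix()
def tool(p):return (p-np.array(o['tool_pos']))@M
print('front edge tool',tool(P).round(1).tolist())
print('bar top',tool(px2w(c,[[310,171],[328,171],[310,236],[328,236]],49)).round(1).tolist())
print('tabs', tool(px2w(c,[[301,97],[338,97]],33)).round(1).tolist())
E
```

```text
[[504.0, -254.1, 11.0], [509.2, -402.1, 11.0]]
front edge tool [[88.0, -74.5, 131.3], [87.9, 73.6, 131.7]]
bar top [[33.7, -9.5, 93.3], [33.7, 6.8, 93.4], [-29.9, -10.3, 93.2], [-29.9, 7.2, 93.2]]
tabs [[98.2, -17.5, 109.5], [98.2, 15.7, 109.6]]
```

```bash
python3 -m jog '[[0.5,-1,30,0,0,0],[0,0,40,0,0,0],[0,0,35,0,0,0],[0,0,14,0,0,0],[0,0,4,0,0,0],[0,0,0,0,0,0],[0,0,0,0,0,0],[0,0,0,0,0,0]]' | sed -n '2p;4p';  python3 -m jog '[[0,0,0,0,0,0],[0,0,0,0,0,0],[0,0,0,0,0,0],[0,0,0,0,0,0],[0,0,0,0,0,0],[0,0,0,0,0,0],[0,0,0,0,0,0],[0,0,0,0,0,0],[0,0,0,0,0,0]]' 0
```

```text
tool_pos: [418.7, -330.4, 18.7]
contact_force: [1.0, -0.6, 0.1]
time: 42.35
tool_pos: [417.9, -329.6, 17.2]
tcp_rot: [3.142, 0.0, 0.035]
contact_force: [0.7, -0.2, -1.0]
grip_width: 17.9
finger_force: 30.0
```

```bash
python3 -m jog '[[0,0,-10,0,0,0],[0,0,-30,0,0,0],[0,0,-35,0,0,0],[0,0,-35,0,0,0],[0,0,-30,0,0,0],[0,0,-10,0,0,-0.066],[0,0,0,0,0,-0.067],[0,0,0,0,0,0],[0,0,0,0,0,0]]'|sed -n '2,6p'; python3 -m jog '[[14,-32,0,0,0,0],[15,-36,0,0,0,0],[15,-36,0,0,0,0],[15,-36,0,0,0,0],[15,-36,0,0,0,0],[15,-36,0,0,0,0],[15,-36,0,0,0,0],[15,-33,0,0,0,0],[0,0,0,0,0,0],[0,0,0,0,0,0],[0,0,0,0,0,0],[0,0,0,0,0,0]]'
python3 - <<'E'
from h import *
save(bot.capture('wrist'),'w7.png')
plan(CX,CY,90,CYAW)
E
```

```text
tool_pos: [417.6, -329.3, 167.2]
tcp_rot: [-3.141, 0.0, 0.166]
contact_force: [-1.0, 0.2, -3.4]
grip_width: 18.0
finger_force: 30.0
time: 44.45
tool_pos: [488.1, -33.7, 167.1]
tcp_rot: [3.141, 0.0, 0.166]
contact_force: [-0.2, 0.2, -3.6]
grip_width: 17.7
finger_force: 30.0
now [488.1 -33.7 167.1] [3.141 0.    0.166] move-then-turn [ 0.8 -0.7 77.1] turn [ 0.     0.    -0.002] | turn-then-move [ 0.8 -0.7 77.1]
```

View pics/w7.png

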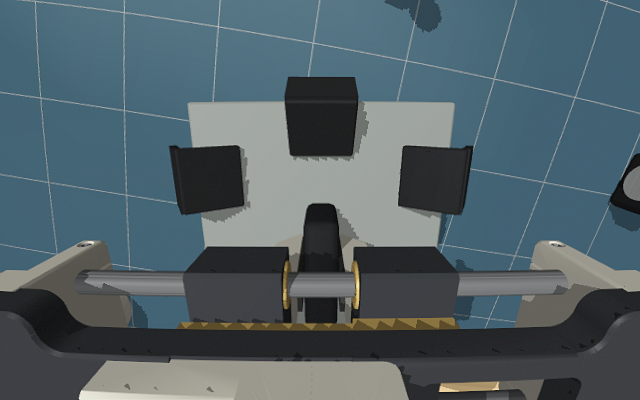

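The lid hangs level with its front corners at (189,103) and (454,102), centred about 2 mm behind the tool. I shift forward to compensate and lower it.

```bash
python3 -m jog '[[2.5,-1.5,20,0,0,-0.002],[0,0,25,0,0,0],[0,0,20,0,0,0],[0,0,12,0,0,0],[0,0,0,0,0,0],[0,0,0,0,0,0],[0,0,0,0,0,0]]'|sed -n '2,6p'; python3 -m jog '[[0,0,3,0,0,0],[0,0,0,0,0,0],[0,0,0,0,0,0]]'|sed -n '2p;4p'; python3 -m jog '[[0,0,3,0,0,0],[0,0,0,0,0,0],[0,0,0,0,0,0]]'|sed -n '2p;4p'
```

```text
tool_pos: [491.2, -31.2, 91.1]
tcp_rot: [3.141, -0.002, 0.169]
contact_force: [0.4, 1.8, -2.9]
grip_width: 18.1
finger_force: 30.0
tool_pos: [490.6, -30.8, 87.4]
contact_force: [0.3, -0.1, -3.0]
tool_pos: [490.4, -30.8, 84.1]
contact_force: [-0.0, 0.7, -2.6]
```

```bash
python3 -m jog '[[0,0.5,2,0,0,0],[0,0,0,0,0,0],[0,0,0,0,0,0]]'|sed -n '2p;4p'; python3 -m jog '[[0,0,1.5,0,0,0],[0,0,0,0,0,0],[0,0,0,0,0,0]]'|sed -n '2p;4p';python3 -m jog '[[0,0,1.5,0,0,0],[0,0,0,0,0,0],[0,0,0,0,0,0]]'|sed -n '2p;4p'
```

```text
tool_pos: [490.6, -31.3, 82.1]
contact_force: [0.9, -0.6, -2.6]
tool_pos: [490.6, -31.3, 80.7]
contact_force: [-0.0, 0.4, -2.7]
tool_pos: [490.6, -31.3, 79.1]
contact_force: [0.2, 0.0, -1.9]
```

```bash
python3 -m jog '[[0,0,0.8,0,0,0],[0,0,0,0,0,0],[0,0,0,0,0,0]]'|sed -n '2p;4p'; python3 -m jog '[[0,0,0,0,0,0],[0,0,0,0,0,0],[0,0,0,0,0,0],[0,0,0,0,0,0]]' 50|sed -n '2p;4,5p'; python3 -m jog '[[0,0,-20,0,0,0],[0,0,-30,0,0,0],[0,0,-30,0,0,0],[0,0,-20,0,0,0],[0,0,0,0,0,0],[0,0,0,0,0,0],[0,0,0,0,0,0]]'|sed -n '1,4p'
python3 - <<'E'
from h import *
c=cam('wrist');t=bot.capture('wrist');save(t,'w8.png');plan(CX,CY,178,CYAW)
s=bot.capture('scene');save(s[170:300,180:380],'s8.png');a=cv2.imread('pics/s8.png');cv2.imwrite('pics/s8.png',cv2.resize(a,None,fx=4,fy=4,interpolation=cv2.INTER_CUBIC))
E
```

```text
tool_pos: [490.6, -31.3, 79.2]
contact_force: [-2.4, 0.5, 5.2]
tool_pos: [490.7, -31.3, 78.4]
contact_force: [0.6, -0.3, -0.2]
grip_width: 44.0
time: 48.1
tool_pos: [489.9, -31.1, 177.2]
tcp_rot: [-3.141, 0.002, 0.17]
contact_force: [0.5, 0.0, -0.1]
now [489.9 -31.2 177.1] [-3.141e+00  2.000e-03  1.700e-01] move-then-turn [-1.4  1.5 -0.8] turn [-0.001  0.002  0.002] | turn-then-move [-1.4  1.5 -0.9]
```

View pics/w8.png

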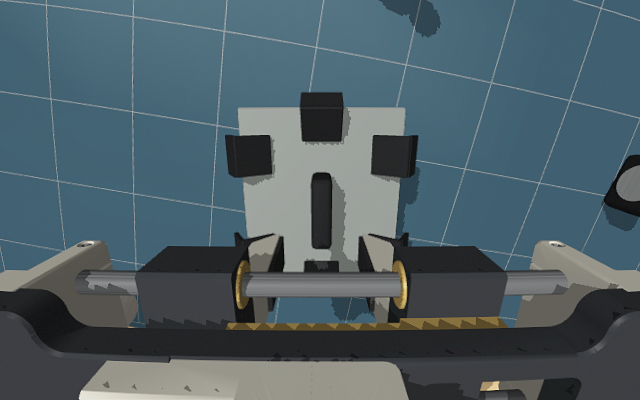

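View pics/s8.png

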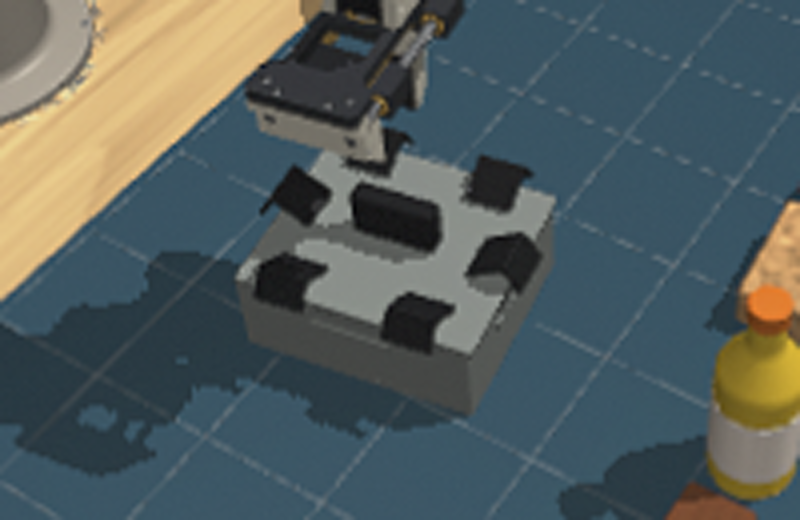

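The lid sits level on the case, with front corners at (238,107) and (405,107), and contact came at the expected height. Now the tabs, starting with tab 1.

```bash
python3 -m jog '[[27,0,0,0,0,0],[27,0,0,0,0,0],[28,0,0,0,0,0],[0,0,30,0,0,0],[0,0,30,0,0,0],[0,0,12,0,0,0],[0,0,0,0,0,0],[0,0,0,0,0,0],[0,0,0,0,0,0],[0,0,0,0,0,0]]' 0|sed -n '1,5p'
python3 -m jog '[[0,0,4,0,0,0],[0,0,4,0,0,0],[0,0,4,0,0,0],[0,0,4,0,0,0],[0,0,0,0,0,0]]'|sed -n '2p;4p'
python3 -m jog '[[0,0,4,0,0,0],[0,0,4,0,0,0],[0,0,1.5,0,0,0],[0,0,0,0,0,0],[0,0,0,0,0,0]]'|sed -n '2p;4p'
python3 -m jog '[[0,0,1.5,0,0,0],[0,0,0,0,0,0],[0,0,0,0,0,0]]'|sed -n '2p;4p'
```

```text
time: 49.2
tool_pos: [572.2, -17.6, 107.8]
tcp_rot: [3.141, -0.002, 0.17]
contact_force: [-0.2, -0.5, -0.5]
grip_width: 0.3
tool_pos: [573.4, -17.3, 91.2]
contact_force: [2.8, 1.4, 4.1]
tool_pos: [572.3, -17.6, 81.4]
contact_force: [3.6, 0.1, 4.1]
tool_pos: [571.6, -17.5, 79.4]
contact_force: [2.8, 0.1, 5.7]
```

```bash
python3 -m jog '[[0,0,1,0,0,0],[0,0,0,0,0,0],[0,0,0,0,0,0]]'|sed -n '2p;4p'
python3 -m jog '[[0,0,1,0,0,0],[0,0,0,0,0,0],[0,0,0,0,0,0]]'|sed -n '2p;4p'
```

```text
tool_pos: [571.6, -17.5, 78.5]
contact_force: [2.8, -0.0, 5.6]
tool_pos: [571.7, -17.5, 78.3]
contact_force: [1.3, 0.6, 10.5]
```

```bash
python3 -m jog '[[0,0,1,0,0,0],[0,0,0,0,0,0],[0,0,0,0,0,0]]'|sed -n '2p;4p'
python3 -m jog '[[0,0,-20,0,0,0],[0,0,-22,0,0,0],[-18,-35,0,0,0,0],[-18,-35,0,0,0,0],[0,0,0,0,0,0],[0,0,12,0,0,0],[0,0,0,0,0,0],[0,0,0,0,0,0]]'|sed -n '2p;4p'
python3 -m jog '[[0,0,4,0,0,0],[0,0,4,0,0,0],[0,0,4,0,0,0],[0,0,4,0,0,0],[0,0,4,0,0,0],[0,0,4,0,0,0],[0,0,0,0,0,0],[0,0,0,0,0,0]]'|sed -n '2p;4p'
python3 -m jog '[[0,0,1.5,0,0,0],[0,0,1.5,0,0,0],[0,0,0,0,0,0],[0,0,0,0,0,0]]'|sed -n '2p;4p'
python3 -m jog '[[0,0,1,0,0,0],[0,0,0,0,0,0],[0,0,0,0,0,0]]'|sed -n '2p;4p'
```

```text
tool_pos: [571.8, -17.5, 78.1]
contact_force: [-0.4, 0.8, 16.4]
tool_pos: [523.9, 44.7, 105.3]
contact_force: [0.5, -0.9, -0.5]
tool_pos: [524.4, 45.5, 82.4]
contact_force: [1.0, 0.5, 1.7]
tool_pos: [524.3, 45.8, 79.6]
contact_force: [0.1, 2.1, 3.6]
tool_pos: [524.3, 45.7, 78.6]
contact_force: [0.1, 4.6, 4.7]
```

```bash
python3 -m jog '[[0,0,1,0,0,0],[0,0,0,0,0,0],[0,0,0,0,0,0]]'|sed -n '2p;4p'
python3 -m jog '[[0,0,1,0,0,0],[0,0,0,0,0,0],[0,0,0,0,0,0]]'|sed -n '2p;4p'
```

```text
tool_pos: [524.3, 45.8, 78.2]
contact_force: [-2.8, 3.8, 10.7]
tool_pos: [524.4, 45.8, 78.1]
contact_force: [-3.5, 4.5, 18.3]
```

```bash
python3 -m jog '[[0,0,-20,0,0,0],[0,0,-22,0,0,0],[-32,0,0,0,0,0],[-32,0,0,0,0,0],[-32,0,0,0,0,0],[0,0,12,0,0,0],[0,0,0,0,0,0],[0,0,0,0,0,0]]'|sed -n '2p;4p'
python3 -m jog '[[0,0,4,0,0,0],[0,0,4,0,0,0],[0,0,4,0,0,0],[0,0,4,0,0,0],[0,0,4,0,0,0],[0,0,4,0,0,0],[0,0,0,0,0,0],[0,0,0,0,0,0]]'|sed -n '2p;4p'
python3 -m jog '[[0,0,1.5,0,0,0],[0,0,1.5,0,0,0],[0,0,0,0,0,0],[0,0,0,0,0,0]]'|sed -n '2p;4p'
python3 -m jog '[[0,0,1,0,0,0],[0,0,0,0,0,0],[0,0,0,0,0,0]]'|sed -n '2p;4p'
python3 -m jog '[[0,0,1,0,0,0],[0,0,0,0,0,0],[0,0,0,0,0,0]]'|sed -n '2p;4p'
python3 -m jog '[[0,0,1,0,0,0],[0,0,0,0,0,0],[0,0,0,0,0,0]]'|sed -n '2p;4p'
```

```text
tool_pos: [429.7, 29.0, 106.3]
contact_force: [0.2, -0.5, 0.3]
tool_pos: [429.6, 29.3, 82.2]
contact_force: [0.8, -0.2, 0.4]
tool_pos: [429.5, 29.4, 79.4]
contact_force: [-0.2, 2.3, 2.8]
tool_pos: [429.5, 29.4, 78.5]
contact_force: [-0.8, 3.4, 5.0]
tool_pos: [429.6, 29.5, 78.1]
contact_force: [-2.8, 4.4, 14.6]
tool_pos: [429.7, 29.5, 77.9]
contact_force: [-5.6, 4.4, 24.1]
```

```bash
python3 -m jog '[[0,0,-20,0,0,0],[0,0,-22,0,0,0],[-18,35,0,0,0,0],[-18,35,0,0,0,0],[0,0,0,0,0,0],[0,0,12,0,0,0],[0,0,0,0,0,0],[0,0,0,0,0,0]]'|sed -n '2p;4p'
python3 -m jog '[[0,0,4,0,0,0],[0,0,4,0,0,0],[0,0,4,0,0,0],[0,0,4,0,0,0],[0,0,4,0,0,0],[0,0,4,0,0,0],[0,0,0,0,0,0],[0,0,0,0,0,0]]'|sed -n '2p;4p'
python3 -m jog '[[0,0,1.5,0,0,0],[0,0,1.5,0,0,0],[0,0,0,0,0,0],[0,0,0,0,0,0]]'|sed -n '2p;4p'
python3 -m jog '[[0,0,1,0,0,0],[0,0,0,0,0,0],[0,0,0,0,0,0]]'|sed -n '2p;4p'
python3 -m jog '[[0,0,1,0,0,0],[0,0,0,0,0,0],[0,0,0,0,0,0]]'|sed -n '2p;4p'
```

```text
tool_pos: [405.6, -45.5, 106.2]
contact_force: [-0.3, 0.7, 0.4]
tool_pos: [406.0, -45.8, 82.3]
contact_force: [0.1, -0.3, -0.6]
tool_pos: [405.8, -45.9, 79.4]
contact_force: [-1.7, 0.0, 1.5]
tool_pos: [405.7, -45.9, 78.4]
contact_force: [-3.2, -0.8, 4.9]
tool_pos: [405.7, -45.9, 78.1]
contact_force: [-5.8, -0.4, 14.2]
```

```bash
python3 -m jog '[[0,0,0.7,0,0,0],[0,0,0,0,0,0],[0,0,0,0,0,0]]'|sed -n '2p;4p'
python3 -m jog '[[0,0,-20,0,0,0],[0,0,-22,0,0,0],[18,35,0,0,0,0],[18,35,0,0,0,0],[0,0,0,0,0,0],[0,0,12,0,0,0],[0,0,0,0,0,0],[0,0,0,0,0,0]]'|sed -n '2p;4p'
python3 -m jog '[[0,0,4,0,0,0],[0,0,4,0,0,0],[0,0,4,0,0,0],[0,0,4,0,0,0],[0,0,4,0,0,0],[0,0,4,0,0,0],[0,0,0,0,0,0],[0,0,0,0,0,0]]'|sed -n '2p;4p'
python3 -m jog '[[0,0,1.5,0,0,0],[0,0,1.5,0,0,0],[0,0,0,0,0,0],[0,0,0,0,0,0]]'|sed -n '2p;4p'
python3 -m jog '[[0,0,1,0,0,0],[0,0,0,0,0,0],[0,0,0,0,0,0]]'|sed -n '2p;4p'
python3 -m jog '[[0,0,1,0,0,0],[0,0,0,0,0,0],[0,0,0,0,0,0]]'|sed -n '2p;4p'
python3 -m jog '[[0,0,0.7,0,0,0],[0,0,0,0,0,0],[0,0,0,0,0,0]]'|sed -n '2p;4p'
```

```text
tool_pos: [405.7, -45.9, 77.9]
contact_force: [-7.3, -0.6, 22.8]
tool_pos: [452.8, -108.2, 106.5]
contact_force: [-0.2, -0.4, -0.4]
tool_pos: [453.4, -108.8, 82.7]
contact_force: [-0.9, -0.6, 2.1]
tool_pos: [453.5, -109.1, 80.0]
contact_force: [0.4, -2.7, 4.1]
tool_pos: [453.5, -109.1, 78.9]
contact_force: [0.6, -3.8, 5.1]
tool_pos: [453.6, -109.2, 78.3]
contact_force: [-0.4, -4.5, 8.1]
tool_pos: [453.6, -109.2, 78.1]
contact_force: [-2.6, -4.0, 14.4]
```

```bash
python3 -m jog '[[0,0,0.7,0,0,0],[0,0,0,0,0,0],[0,0,0,0,0,0]]'|sed -n '2p;4p'
python3 -m jog '[[0,0,-20,0,0,0],[0,0,-22,0,0,0],[32,0,0,0,0,0],[32,0,0,0,0,0],[32,0,0,0,0,0],[0,0,12,0,0,0],[0,0,0,0,0,0],[0,0,0,0,0,0]]'|sed -n '2p;4p'
python3 -m jog '[[0,0,4,0,0,0],[0,0,4,0,0,0],[0,0,4,0,0,0],[0,0,4,0,0,0],[0,0,4,0,0,0],[0,0,4,0,0,0],[0,0,0,0,0,0],[0,0,0,0,0,0]]'|sed -n '2p;4p'
python3 -m jog '[[0,0,1.5,0,0,0],[0,0,1.5,0,0,0],[0,0,0,0,0,0],[0,0,0,0,0,0]]'|sed -n '2p;4p'
python3 -m jog '[[0,0,1,0,0,0],[0,0,0,0,0,0],[0,0,0,0,0,0]]'|sed -n '2p;4p'
python3 -m jog '[[0,0,1,0,0,0],[0,0,0,0,0,0],[0,0,0,0,0,0]]'|sed -n '2p;4p'
python3 -m jog '[[0,0,1,0,0,0],[0,0,0,0,0,0],[0,0,0,0,0,0]]'|sed -n '2p;4p'
```

```text
tool_pos: [453.7, -109.3, 78.0]
contact_force: [-3.8, -1.8, 21.5]
tool_pos: [545.9, -92.0, 105.2]
contact_force: [-0.4, 0.0, 1.0]
tool_pos: [548.1, -92.8, 82.6]
contact_force: [1.1, -1.0, 2.5]
tool_pos: [548.2, -93.0, 79.7]
contact_force: [-0.8, -2.0, 4.7]
tool_pos: [548.2, -93.0, 78.7]
contact_force: [0.0, -3.0, 6.6]
tool_pos: [548.3, -93.1, 78.3]
contact_force: [-0.8, -3.9, 10.1]
tool_pos: [548.3, -93.2, 78.1]
contact_force: [-2.9, -2.8, 15.9]
```

```bash
python3 -m jog '[[0,0,0.7,0,0,0],[0,0,0,0,0,0],[0,0,0,0,0,0]]'|sed -n '2p;4p'
python3 -m jog '[[0,0,-20,0,0,0],[0,0,-40,0,0,0],[0,0,-40,0,0,0],[-30,-35,-30,0,0,0],[-30,-35,0,0,0,0],[0,0,0,0,0,0],[0,0,0,0,0,0]]'|sed -n '1,4p'
python3 - <<'E'
from h import *
t=bot.capture('wrist');save(t,'w9.png')
s=bot.capture('scene');a=np.ascontiguousarray(s[150:320,180:380]);save(cv2.resize(a,None,fx=3.5,fy=3.5,interpolation=cv2.INTER_CUBIC),'s9.png')
E
```

```text
tool_pos: [548.4, -93.2, 78.0]
contact_force: [-5.5, -2.7, 20.2]
time: 67.2
tool_pos: [479.3, -35.4, 202.7]
tcp_rot: [-3.141, 0.001, 0.171]
contact_force: [-0.1, -0.2, -1.0]
```

View pics/w9.png

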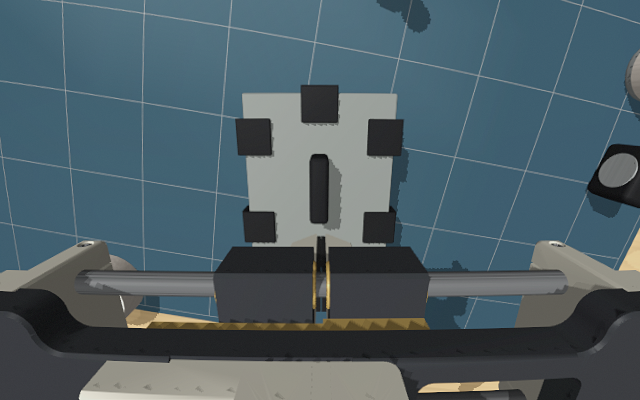

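View pics/s9.png

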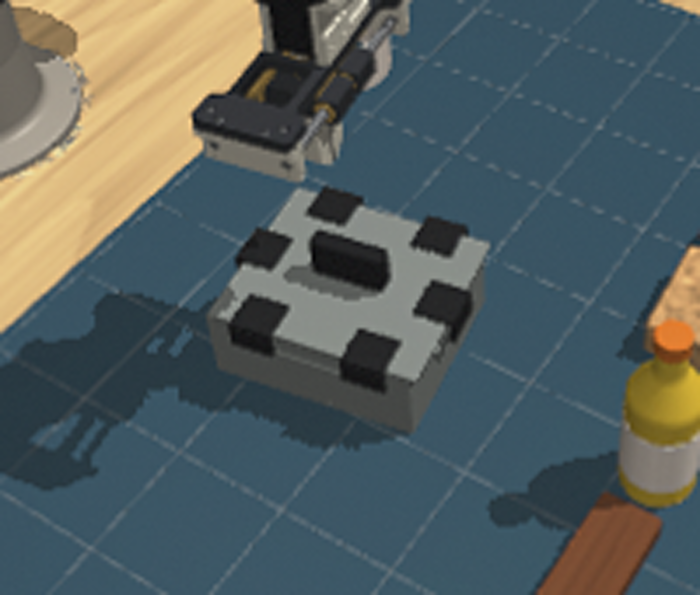

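Both views show the lid seated and all six tabs flat, at wrist-view (320,103), (254,136), (385,136), (260,225) and (379,225), with the sixth visible in the scene view.

```bash
python3 -c "
from plant import bot
print(bot.close_job())"
```

```text
the job is handed in; nothing more can be done
None
```

I stacked all five oak tiles on the cork pad, seated the lid, pressed all six tabs flat in order, and handed the job in at about 67 s; the hand-in returned no verdict.

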